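# Slide the big petri dish into the corner of the measuring square

### The job

Get the largest of the three covered petri dishes ready to be photographed: push it slowly along the bench with the fingertips until it sits in the inside corner of the metal measuring square, touching both of its arms. Slide it only, never pick it up or tip it, then move the hand clear; leave everything else on the bench where it is.

Things in the scene. Friction and masses are not known exactly. Their poses are not given: they have to be found in the camera images.
- dish: The large covered petri dish: closed clear round disc, 100 mm in diameter (too wide to grip), 22 mm high, lid fast to it, white paper disc and small beads showing inside; about 0.16 kg, ordinary sliding friction. The lowest 8 mm of its side is set back 3 mm; full diameter from 8 to 22 mm above the bench. Origin: centre of its underside, z up; its yaw means nothing.
- square: Aluminium measuring square: an L of two bars 16 mm wide, 22 mm high, screwed to the bench, ticks on top. Origin: inside corner at bench level. The long arm runs 300 mm along the body's -y, inner face in the plane x = 0, metal on the +x side; the short arm runs 66 mm along -x, inner face in the plane y = 0, metal on the +y side. Its yaw is -7 to 12 degrees.
- home (a point): The point on the bench in the inside corner of the square where the centre of the large dish lies when it touches both arms: x = -50 mm, y = -50 mm in the frame of square. It moves with the square and has the same axes.
- small_a: A small covered petri dish like the large one, 56 mm in diameter and 18 mm high; to be left alone. Origin: centre of its underside.
- small_b: The other small covered petri dish, 56 mm in diameter and 18 mm high; to be left alone. Origin: centre of its underside.
- pen_cup: White ceramic cup of pencils and brushes, 66 mm wide, cup 100 mm and contents 180 mm high; to be left alone. Origin: centre of its underside.
- bead_jar: Small brown glass jar, 44 mm wide and 50 mm high; to be left alone. Origin: centre of its underside.
- tweezers: Steel tweezers lying flat along their x axis, 125 mm long, 6 mm high; to be left alone. Origin: near their middle, at bench level.
- finds_tray: White open tray of finds, 110 mm (x) by 150 mm (y), 25 mm high; to be left alone. Origin: centre of its underside.
- handpiece: Handpiece of a small rotary tool lying along its x axis, 150 mm long, 27 mm thick; to be left alone. Origin: under the middle of its dark grip, at bench level.
Not all that is in view belongs to the job. Leave any red look-alike of the dish alone.

How it is judged (in metres and radians):
At the end, for the whole second after the job is handed in: The large dish lies flat and still on the bench in the inside corner of the square, touching both arms (no more than 3.5 mm from either), and every other loose thing is within 15 mm of where it began (x of dish in the frame of square between -0.0535 and -0.046 m and y of dish in the frame of square between -0.0535 and -0.046 m and height (world z) of dish below 0.004 m and angle between dish's own z axis and vertical below 0.05 rad and linear speed of dish below 0.01 m/s and distance of each of small_a, small_b, pen_cup, bead_jar, tweezers, finds_tray, handpiece from where it was at the start of the episode below 0.015 m).
It fails at once if the large dish is lifted more than 6 mm off the bench (height (world z) of dish above 0.006 m).
It fails at once if the large dish is tipped by more than about 9 degrees (angle between dish's own z axis and vertical above 0.15 rad).
It fails at once if the large dish is shoved or flicked faster than 0.4 m/s (linear speed of dish above 0.4 m/s).
It fails at once if another thing on the bench is moved by more than 15 mm (distance of any of small_a, small_b, pen_cup, bead_jar, tweezers, finds_tray, handpiece from where it was at the start of the episode above 0.015 m).
It also fails if it takes over 51 s, if anything falls off the work surface, if the arm or the gripper's body presses on something with over 40 N, if the wrist force passes 120 N, or if a joint passes its speed limit or range.

### The arm

A 6-joint arm with a two-finger parallel gripper is mounted at the origin on the work surface. World frame = base frame: x ahead of the robot, y to its left, z up, the work surface at z = 0. Lengths are in mm, angles in rad, forces in N, time in s.
With the tool pointing down it reaches from about 325 to 900 mm from the base axis. Payload 3.5 kg.
Tool frame: the origin (TCP) lies at the very end of the fingers, on their centre line; the grasp point (between the pads) lies 19 mm behind it (env.grip_depth is the distance from the TCP to the grasp point, in mm); z points along the fingers, y is the line along which they close (so a half turn about z gives the same grasp; the last joint's range is limited). The gripper opens to 85 mm and grips with 20 to 120 N. Pads are 22 mm wide; open, the fingers measure 114 mm over their backs; the gripper's body (76 mm by 85 mm) begins 54 mm behind the grasp point. The pads swing forward as they close: fully open they stand 13 mm farther back than shut.
Start: joints at [-1.249, 0.276, -0.026, 1.268, 0, 1.467], TCP at [257.575, -569.453, 231.313] pointing down, gripper open.
Joint ranges: [-3.12, 3.12], [-0.85, 1.88], [-1.08, 1.24], [-1.95, 2.15], [-1.57, 1.53], [-3.14, 3.14]. Speed limits (rad/s): [2.57, 2.57, 3.14, 3.14, 3.14, 3.14].

### API

Orientations are given as a rotation vector (axis times angle).
In Python, from cell import env gives the robot as it stands. The module is installed in compiled form; this text tells all that it offers.
- The arm moves only by the tool apply_moves, never from a script. Its argument "motion" is a list of rows, each an object of numbers: "x", "y", "z": the shift along the tool's x, y, z in cm; "ax", "ay", "az": the turn, a rotation vector about the tool's x, y, z in degrees; "grip": the finger opening in cm, from 0 to 8.54. In form: [{"x": .., "y": .., "z": .., "ax": .., "ay": .., "az": .., "grip": ..}, ...]. A call has exactly 8 rows; each row is the pose to reach, as a shift and turn from the pose commanded when the call began, along the tool's axes at that moment; what a row does not reach only later rows make up. A row lasts 1/10 s, in which the tool goes at most 50 mm and 8.59 degrees, less where a joint would pass 70% of its speed; a pose out of reach is approached as far as the arm can. A call with a gripper value outside its range is refused whole. The fingers move at their own pace and stop on an object; "grip_force" is the grip in N (left out, the last holds). Time passes only in rows, so rows that repeat a pose let the fingers close, or fill a call up. It gives the time, the measured TCP pose, the force, the opening and the grip force at its end, in the units of the state.
- env.state(): the state, without advancing time (a new reading comes with each control period).
- env.grab_frame(name): name is "scene" or "top" or "wrist"; returns a dict with "image" (400x640x3 uint8, blue, green, red), "camera_matrix" (3x3 intrinsics, pixels), "world_to_cam" (4x4, takes a point from world to camera coordinates). Camera axes: x right, y down, z forward; pixel columns grow to the right and rows downward; lengths in mm; the calibration is good to about 2 mm. The wrist camera is an equidistant fisheye: a pixel r from the principal point sees the ray r / f radians off the axis. A picture is of the moment at which its call begins. There is no depth.
- env.finish_job(): hands the job in; it is judged then, once.
The state is a dict: "t": time; "joints": joint angles; "joint_velocities": joint speeds; "joint_torque": joint torques, N m; "position": TCP position; "ee_rot": TCP orientation; "force": force on the tool from outside, world axes, zero at the start; "moment": the same for the moment, N m; "grip_width": finger opening in mm; "gripper_force": force on a finger pad.
Only numpy, scipy, OpenCV 4.12 (cv2) and the standard library are available. Lean on these libraries where they do the work, as an engineer would, in place of code of your own. Each camera call takes 0.05 s, during which the arm holds its last target. There are 200 camera calls.

## Working session

There is one attempt and no reset: what is moved stays moved. The work goes in short steps, Python scripts to look and compute and a tool call to move; the robot and the scene stay as the last step left them, time stands still between calls to the robot, and variables do not carry over. Pictures are saved under pics/ and viewed, at most 10 in all, crops included, and the job is handed in when it is done.

Besides the shell and the picture viewer there is one more tool, called after "Emit:" by a JSON object that holds its "op" and its "data". apply_moves: Moves the arm, as the interface text tells. Its arguments: {"type":"object","properties":{"motion":{"type":"array","items":{"type":"object","properties":{"x":{"type":"number"},"y":{"type":"number"},"z":{"type":"number"},"ax":{"type":"number"},"ay":{"type":"number"},"az":{"type":"number"},"grip":{"type":"number"}}}},"grip_force":{"type":"number"}},"required":["motion"]}

```bash
mkdir -p pics; cat > h.py <<'E'
import cv2, numpy as np
from cell import env
def shot(n, f):
    g=env.grab_frame(n); cv2.imwrite(f'pics/{f}.png',g['image']); np.savez(f'pics/{f}.npz',K=g['camera_matrix'],T=g['world_to_cam']); return g
def ray(f,u,v,z):
    d=np.load(f'pics/{f}.npz');K,T=d['K'],d['T'];R=T[:3,:3];c=-R.T@T[:3,3]
    r=R.T@np.linalg.solve(K,[u,v,1.]); return c+r*(z-c[2])/r[2]
def proj(f,p):
    d=np.load(f'pics/{f}.npz');K,T=d['K'],d['T'];q=K@(T[:3,:3]@np.array(p,float)+T[:3,3]);return q[:2]/q[2]
E
python3 - <<'E'
from h import *
for n in('top','scene'):
    shot(n,n+'0')
    print(n,np.load(f'pics/{n}0.npz')['K'].round(1).tolist(),np.load(f'pics/{n}0.npz')['T'].round(3).tolist())
print(env.state())
E
```

```text
top [[477.2, 0.0, 327.0], [0.0, 477.2, 196.0], [0.0, 0.0, 1.0]] [[-0.006, -1.0, 0.018, -7.448], [-0.998, 0.005, -0.062, 570.279], [0.062, -0.019, -0.998, 1571.502], [0.0, 0.0, 0.0, 1.0]]
scene [[398.7, 0.0, 326.4], [0.0, 398.7, 202.6], [0.0, 0.0, 1.0]] [[0.437, 0.899, -0.0, -253.616], [0.722, -0.351, -0.596, -370.98], [-0.536, 0.26, -0.803, 1329.219], [0.0, 0.0, 0.0, 1.0]]
{'t': 0.1, 'joints': array([-1.24939726e+00,  2.77095558e-01, -2.77560522e-02,  1.26801414e+00,
       -3.10104222e-06,  1.46744466e+00]), 'joint_velocities': array([-0.00134048, -0.00168576,  0.00545573, -0.00073067,  0.00010429,
       -0.00018434]), 'joint_torque': array([ 2.96177332e-04, -4.46708035e+01,  2.96128428e+01,  8.50079785e-03,
       -6.05712762e-05,  4.12457082e-07]), 'position': array([ 257.348498  , -568.77163733,  230.24174514]), 'ee_rot': array([-3.06899984e+00, -6.61759185e-01,  3.58303624e-04]), 'force': array([0.08349956, 0.9274417 , 0.21854972]), 'moment': array([ 0.02249428, -0.0003939 , -0.01693149]), 'gripper_force': 0.0, 'grip_width': 85.73047712759922}
```

View pics/top0.png

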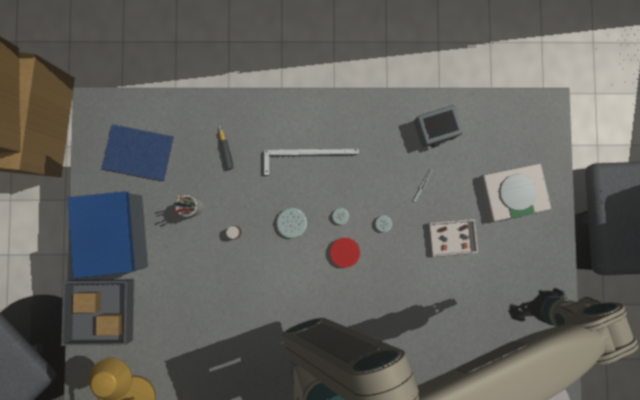

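View pics/scene0.png

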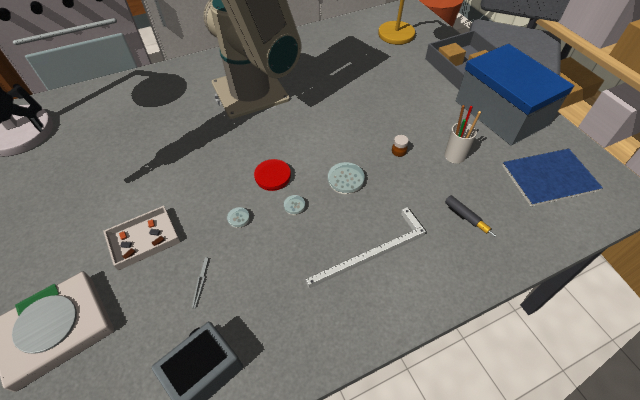

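The top view shows the dish at about (292,222), the red look-alike at (344,253), the small dishes at (341,216) and (384,224), the jar at (232,233), and the square's corner near (268,154). Its long arm runs right (-y) and its short arm runs down (-x). The scene view agrees, with the dish at (346,178) and the corner near (415,225).

```bash
python3 - <<'E'
from h import *
t=cv2.imread('pics/top0.png');s=cv2.imread('pics/scene0.png')
a=cv2.resize(t[135:275,220:400],None,fx=4.4,fy=4.2857,interpolation=cv2.INTER_CUBIC)
a=cv2.resize(t[140:275,222:402],None,fx=4.4,fy=4.4,interpolation=cv2.INTER_CUBIC);cv2.imwrite('pics/ct.png',a)
b=cv2.resize(s[150:295,300:435],None,fx=4,fy=4,interpolation=cv2.INTER_CUBIC);cv2.imwrite('pics/cs.png',b)
for n,im in(('top0',t),('scene0',s)):
    # bright square
    g=im.max(2); m=(im.min(2)>(165 if n=='top0' else 165)).astype('uint8')
    h=cv2.cvtColor(im,cv2.COLOR_BGR2HSV)
    for nm,mm in(('bright',m),('teal',cv2.inRange(h,(75,20,90),(105,255,255))),('red',cv2.inRange(h,(0,150,80),(8,255,255)))):
        cs,_=cv2.findContours(cv2.morphologyEx(mm,cv2.MORPH_CLOSE,np.ones((3,3))),cv2.RETR_EXTERNAL,2)
        for c in cs:
            if cv2.contourArea(c)>70:
                x,y,w,hh=cv2.boundingRect(c)
                if not(180<x<440 and 120<y<290):continue
                u=x+w/2-.5;v=y+hh/2-.5
                P=np.array([ray(n,*p[0],22) for p in c])
                cc,r=cv2.minEnclosingCircle(P[:,:2].astype('float32'))
                print(n,nm,(x,y,w,hh),cv2.contourArea(c),'mean',P.mean(0).round(1)[:2],'circ',np.round(cc,1),round(r,1))
E
```

```text
top0 bright (271, 150, 82, 4) 118.0 mean [719.3  41.1] circ [720.9  40.5] 135.2
top0 teal (376, 217, 16, 14) 141.0 mean [ 475.1 -200.1] circ [ 477.2 -196.8] 25.2
top0 teal (277, 209, 28, 29) 433.5 mean [474.5 110.2] circ [482.5 109.9] 47.8
top0 red (331, 238, 28, 29) 599.5 mean [388.1 -66.4] circ [383.8 -66.4] 47.3
scene0 bright (324, 256, 316, 144) 21128.0 mean [984.8 157.9] circ [1006.8  168.8] 359.3
scene0 bright (306, 207, 119, 77) 726.5 mean [712.6  55.7] circ [684.1  41.1] 162.2
scene0 bright (395, 135, 13, 10) 86.5 mean [429.6 314.7] circ [429.1 314.9] 19.7
scene0 teal (227, 208, 22, 19) 286.5 mean [ 487.6 -201.9] circ [ 482.8 -200. ] 29.2
scene0 teal (284, 195, 21, 19) 275.0 mean [510.7 -57.6] circ [507.7 -58.8] 29.0
scene0 teal (328, 162, 37, 30) 792.5 mean [485.7 105.7] circ [485.  105.1] 52.8
scene0 red (254, 159, 37, 32) 841.0 mean [388.7 -71.8] circ [389.9 -70.5] 56.0
```

View pics/ct.png

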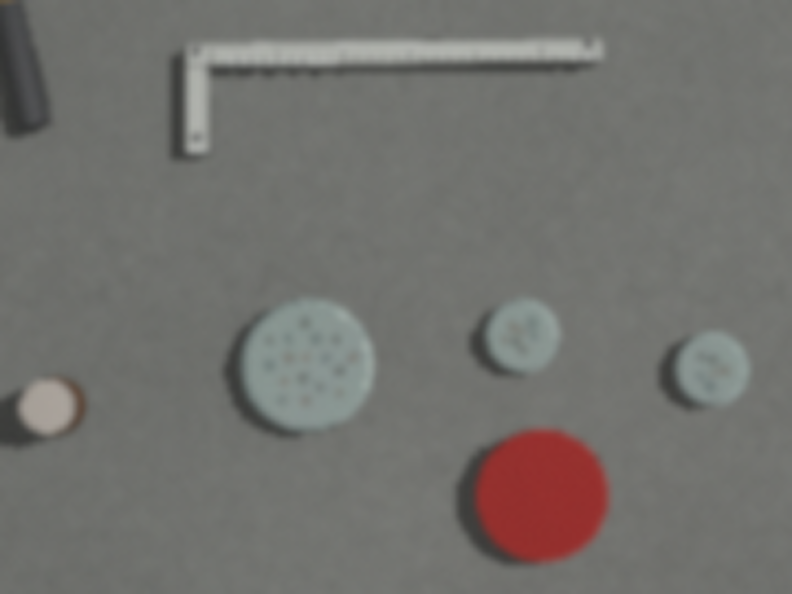

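View pics/cs.png

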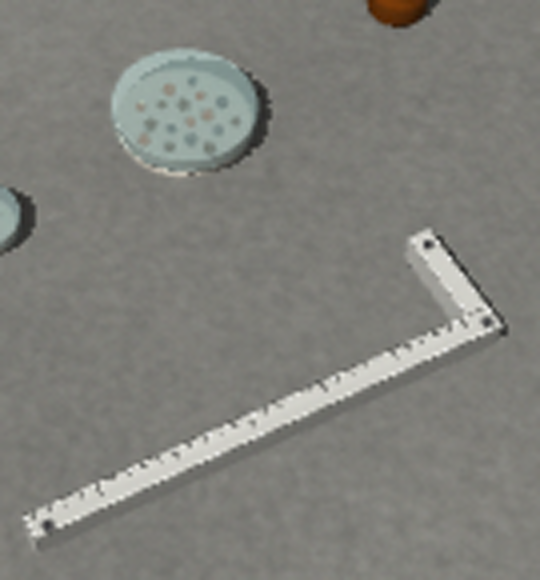

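The crops show the dish centred at about (308,364) in the top crop, with an inner corner near (209,68) and the long arm's inner edge running to about (603,58). In the scene crop the inner corner is near (461,318) and the arm's end near (24,518).

```bash
cat >> h.py <<'E'
def ln(f,pts,z=22):
    P=np.array([ray(f,*p,z)[:2] for p in pts]);return P
E
python3 - <<'E'
from h import *
T=lambda u,v:((u+.5)/4.4+222-.5,(v+.5)/4.4+140-.5)
S=lambda u,v:((u+.5)/4+300-.5,(v+.5)/4+150-.5)
for nm,pts,f,F in(('top',dict(dish=(308,364),corner=(209,67),lend=(603,59),send=(208,152),sa=(523,336),sb=(712,368)),'top0',T),
                  ('scene',dict(corner=(461,318),lend=(24,516),send=(410,243)),'scene0',S)):
    q={k:ray(f,*F(*p),22 if k[0]!='s' or k=='send' else 18)[:2] for k,p in pts.items()}
    d=q['lend']-q['corner'];e=q['send']-q['corner']
    print(nm,{k:v.round(1).tolist() for k,v in q.items()},'yaw',np.degrees(np.arctan2(d[0],-d[1])).round(2),'len',np.linalg.norm(d).round(1),np.linalg.norm(e).round(1),'syaw',np.degrees(np.arctan2(-e[1],-e[0])).round(2))
# red & jar heights: jar 50mm
print('jar',ray('top0',*T(47,407),50))
# subpixel: brightness profile inner edge of long arm in top: halfway row per column
t=cv2.cvtColor(cv2.imread('pics/top0.png'),6).astype(float)
for c in (280,300,320,340): print(c,t[146:162,c].astype(int))
E
```

```text
top {'dish': [483.4, 107.3], 'corner': [708.4, 181.9], 'lend': [713.6, -117.0], 'send': [643.7, 182.6], 'sa': [503.6, -54.7], 'sb': [478.6, -197.5]} yaw 1.0 len 298.9 64.7 syaw -0.57
scene {'corner': [708.9, 178.9], 'lend': [712.5, -116.4], 'send': [647.2, 181.2]} yaw 0.72 len 295.3 61.7 syaw -2.13
jar [452.6590485  297.48721003  50.        ]
280 [114 115 122 144 166 174 174 168 138  93  89 106 112 114 115 114]
300 [114 115 124 151 171 170 164 151 121  86  89 106 112 112 113 113]
320 [116 114 115 142 169 176 170 143 102  79  93 109 113 115 115 115]
340 [113 114 122 148 170 176 169 137  89  73  92 110 113 113 112 113]
```

Emit:
{"op": "apply_moves", "data": {"motion": [{"x":1.5,"y":-1.9,"grip":6},{"x":4,"y":-5,"grip":6},{"x":6.8,"y":-8.5,"grip":6},{"x":9.6,"y":-12,"grip":6},{"x":12.4,"y":-15.5,"grip":6},{"x":15.2,"y":-19,"grip":6},{"x":18,"y":-22.5,"grip":6},{"x":20.8,"y":-26,"grip":6}]}}

```text
$.motion[0]: bad value
```

Emit:
{"op": "apply_moves", "data": {"motion": [{"x":3,"y":-3.7,"grip":6},{"x":6,"y":-7.4,"grip":6},{"x":9,"y":-11.1,"grip":6},{"x":12,"y":-14.9,"grip":6},{"x":15,"y":-18.6,"grip":6},{"x":18,"y":-22.3,"grip":6},{"x":20,"y":-25,"grip":6},{"x":21.1,"y":-26.2,"grip":6}]}}

```text
$.motion[0]: bad value
```

Emit:
{"op": "apply_moves", "data": {"motion": [{"x":1.5,"y":-1.9,"z":0,"ax":0,"ay":0,"az":0,"grip":6},{"x":4,"y":-5,"z":0,"ax":0,"ay":0,"az":0,"grip":6},{"x":6.8,"y":-8.5,"z":0,"ax":0,"ay":0,"az":0,"grip":6},{"x":9.6,"y":-12,"z":0,"ax":0,"ay":0,"az":0,"grip":6},{"x":12.4,"y":-15.5,"z":0,"ax":0,"ay":0,"az":0,"grip":6},{"x":15.2,"y":-19,"z":0,"ax":0,"ay":0,"az":0,"grip":6},{"x":18,"y":-22.5,"z":0,"ax":0,"ay":0,"az":0,"grip":6},{"x":20.8,"y":-26,"z":0,"ax":0,"ay":0,"az":0,"grip":6}]}}

```text
t: 0.9
position: [339.7, -244.8, 230.9]
ee_rot: [-3.071, -0.661, 0.0]
force: [1.1, 0.7, 0.7]
grip_width: 60.0
gripper_force: 0.0
```

Emit:
{"op": "apply_moves", "data": {"motion": [{"x":3,"y":-3.7,"z":0,"ax":0,"ay":0,"az":0,"grip":6},{"x":6,"y":-7.4,"z":0,"ax":0,"ay":0,"az":0,"grip":6},{"x":9,"y":-11.1,"z":0,"ax":0,"ay":0,"az":0,"grip":6},{"x":12,"y":-14.9,"z":0,"ax":0,"ay":0,"az":0,"grip":6},{"x":15,"y":-18.6,"z":0,"ax":0,"ay":0,"az":0,"grip":6},{"x":18,"y":-22.3,"z":0,"ax":0,"ay":0,"az":0,"grip":6},{"x":20,"y":-25,"z":0,"ax":0,"ay":0,"az":0,"grip":6},{"x":21.1,"y":-26.2,"z":0,"ax":0,"ay":0,"az":0,"grip":6}]}}

```text
t: 1.7
position: [423.9, 81.5, 231.0]
ee_rot: [-3.069, -0.668, 0.001]
force: [0.0, -0.2, 0.3]
grip_width: 59.8
gripper_force: 0.0
```

Emit:
{"op": "apply_moves", "data": {"motion": [{"x":0,"y":0,"z":2,"ax":0,"ay":0,"az":0,"grip":6},{"x":0,"y":0,"z":5,"ax":0,"ay":0,"az":0,"grip":6},{"x":0,"y":0,"z":9,"ax":0,"ay":0,"az":0,"grip":6},{"x":0,"y":0,"z":13,"ax":0,"ay":0,"az":0,"grip":6},{"x":0,"y":0,"z":16,"ax":0,"ay":0,"az":0,"grip":6},{"x":0,"y":0,"z":18,"ax":0,"ay":0,"az":0,"grip":6},{"x":0,"y":0,"z":19,"ax":0,"ay":0,"az":0,"grip":6},{"x":0,"y":0,"z":19,"ax":0,"ay":0,"az":0,"grip":6}]}}

```text
t: 2.5
position: [422.6, 78.8, 40.0]
ee_rot: [-3.07, -0.662, 0.005]
force: [0.5, -0.0, 0.3]
grip_width: 59.7
gripper_force: 0.0
```

```bash
python3 - <<'E'
from h import *
a=shot('wrist','w1')['image'];b=shot('scene','s1')['image']
c=cv2.resize(b[100:260,260:440],(450,400),interpolation=cv2.INTER_CUBIC)
cv2.imwrite('pics/m1.png',np.vstack([cv2.resize(a,(480,300)),np.pad(cv2.resize(c,(338,300)),((0,0),(0,142),(0,0)))]))
print(env.state()['position'])
E
```

```text
[424.86588589  78.8613791   41.94170902]
```

View pics/m1.png

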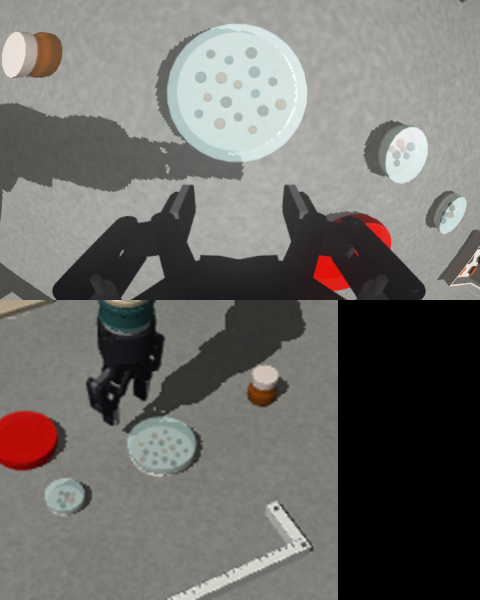

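The wrist view shows the dish centred between the fingers, at column 237 of 480, with clear space in front of the tips. I'm lowering beside it.

Emit:
{"op": "apply_moves", "data": {"motion": [{"x":0,"y":0,"z":1,"ax":0,"ay":0,"az":0,"grip":6},{"x":0,"y":0,"z":2,"ax":0,"ay":0,"az":0,"grip":6},{"x":0,"y":0,"z":2.7,"ax":0,"ay":0,"az":0,"grip":6},{"x":0,"y":0,"z":3.2,"ax":0,"ay":0,"az":0,"grip":6},{"x":0,"y":0,"z":3.5,"ax":0,"ay":0,"az":0,"grip":6},{"x":0,"y":0,"z":3.7,"ax":0,"ay":0,"az":0,"grip":6},{"x":0,"y":0,"z":3.7,"ax":0,"ay":0,"az":0,"grip":6},{"x":0,"y":0,"z":3.7,"ax":0,"ay":0,"az":0,"grip":6}]}}

```text
t: 3.4
position: [424.4, 78.8, 4.5]
ee_rot: [3.071, 0.662, 0.0]
force: [0.0, 0.5, 0.2]
grip_width: 59.6
gripper_force: 0.0
```

Emit:
{"op": "apply_moves", "data": {"motion": [{"x":0.2,"y":0,"z":0,"ax":0,"ay":0,"az":0,"grip":6},{"x":0.4,"y":0,"z":0,"ax":0,"ay":0,"az":0,"grip":6},{"x":0.6,"y":0,"z":0,"ax":0,"ay":0,"az":0,"grip":6},{"x":0.8,"y":0,"z":0,"ax":0,"ay":0,"az":0,"grip":6},{"x":1.0,"y":0,"z":0,"ax":0,"ay":0,"az":0,"grip":6},{"x":1.2,"y":0,"z":0,"ax":0,"ay":0,"az":0,"grip":6},{"x":1.4,"y":0,"z":0,"ax":0,"ay":0,"az":0,"grip":6},{"x":1.6,"y":0,"z":0,"ax":0,"ay":0,"az":0,"grip":6}]}}

```text
t: 4.2
position: [437.8, 85.5, 4.1]
ee_rot: [-3.071, -0.663, 0.003]
force: [-2.8, -0.3, 1.8]
grip_width: 59.8
gripper_force: 1.1
```

```bash
python3 - <<'E'
from h import *
a=shot('wrist','w2')['image'];cv2.imwrite('pics/m2.png',cv2.resize(a,(480,300)))
print(env.state()['position'],env.state()['force'])
E
```

```text
[438.2973567   85.6165001    4.12109914] [-1.96228902  0.17854661  0.36628523]
```

View pics/m2.png

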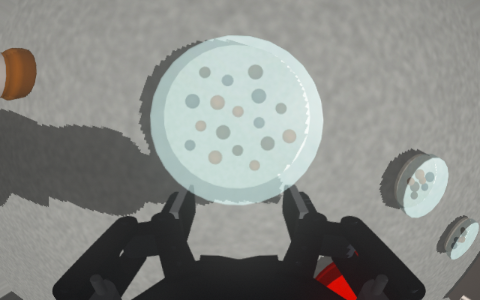

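The pads are just touching the dish symmetrically, near (190,195) and (287,190) at 480-pixel scale. Now I push slowly.

Emit:
{"op": "apply_moves", "data": {"motion": [{"x":0.4,"y":0.15,"z":0,"ax":0,"ay":0,"az":0,"grip":6},{"x":1.0,"y":0.37,"z":0,"ax":0,"ay":0,"az":0,"grip":6},{"x":1.6,"y":0.6,"z":0,"ax":0,"ay":0,"az":0,"grip":6},{"x":2.2,"y":0.8,"z":0,"ax":0,"ay":0,"az":0,"grip":6},{"x":2.8,"y":1.0,"z":0,"ax":0,"ay":0,"az":0,"grip":6},{"x":3.4,"y":1.25,"z":0,"ax":0,"ay":0,"az":0,"grip":6},{"x":4.0,"y":1.45,"z":0,"ax":0,"ay":0,"az":0,"grip":6},{"x":4.6,"y":1.7,"z":0,"ax":0,"ay":0,"az":0,"grip":6}]}}

```text
t: 5.05
position: [488.2, 88.9, 4.3]
ee_rot: [-3.071, -0.662, 0.0]
force: [-0.8, 0.2, 1.1]
grip_width: 59.9
gripper_force: 0.7
```

Emit:
{"op": "apply_moves", "data": {"motion": [{"x":0.6,"y":0.2,"z":0,"ax":0,"ay":0,"az":0,"grip":6},{"x":1.2,"y":0.45,"z":0,"ax":0,"ay":0,"az":0,"grip":6},{"x":1.8,"y":0.65,"z":0,"ax":0,"ay":0,"az":0,"grip":6},{"x":2.4,"y":0.9,"z":0,"ax":0,"ay":0,"az":0,"grip":6},{"x":3.0,"y":1.1,"z":0,"ax":0,"ay":0,"az":0,"grip":6},{"x":3.6,"y":1.3,"z":0,"ax":0,"ay":0,"az":0,"grip":6},{"x":4.2,"y":1.55,"z":0,"ax":0,"ay":0,"az":0,"grip":6},{"x":4.8,"y":1.75,"z":0,"ax":0,"ay":0,"az":0,"grip":6}]}}

```text
t: 5.85
position: [539.2, 92.8, 4.3]
ee_rot: [3.071, 0.662, 0.0]
force: [-2.0, -0.5, -0.9]
grip_width: 60.0
gripper_force: 0.6
```

Emit:
{"op": "apply_moves", "data": {"motion": [{"x":0.6,"y":0.2,"z":0,"ax":0,"ay":0,"az":0,"grip":6},{"x":1.2,"y":0.45,"z":0,"ax":0,"ay":0,"az":0,"grip":6},{"x":1.8,"y":0.65,"z":0,"ax":0,"ay":0,"az":0,"grip":6},{"x":2.4,"y":0.9,"z":0,"ax":0,"ay":0,"az":0,"grip":6},{"x":3.0,"y":1.1,"z":0,"ax":0,"ay":0,"az":0,"grip":6},{"x":3.6,"y":1.3,"z":0,"ax":0,"ay":0,"az":0,"grip":6},{"x":4.2,"y":1.55,"z":0,"ax":0,"ay":0,"az":0,"grip":6},{"x":4.4,"y":1.65,"z":0,"ax":0,"ay":0,"az":0,"grip":6}]}}

```text
t: 6.65
position: [586.8, 95.9, 4.4]
ee_rot: [3.071, 0.662, 0.002]
force: [-0.6, 1.2, -1.3]
grip_width: 59.8
gripper_force: 0.5
```

```bash
python3 - <<'E'
from h import *
a=shot('wrist','w3')['image'];b=shot('scene','s3')['image']
c=b[150:290,300:440]
cv2.imwrite('pics/m3.png',np.hstack([cv2.resize(a,(480,300)),cv2.resize(c,(300,300),interpolation=cv2.INTER_CUBIC)]))
print(env.state()['position'],env.state()['force'])
E
```

```text
[586.54097619  95.84635979   4.48219474] [0.79165658 0.53051255 0.39781513]
```

View pics/m3.png

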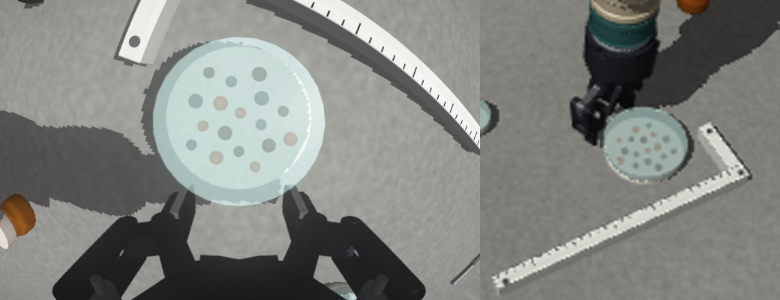

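The dish is still seated in the cradle and about 28 mm from the corner, nearly straight along tool x. I'll continue slowly and watch the force.

Emit:
{"op": "apply_moves", "data": {"motion": [{"x":0.3,"y":0,"z":0,"ax":0,"ay":0,"az":0,"grip":6},{"x":0.6,"y":0,"z":0,"ax":0,"ay":0,"az":0,"grip":6},{"x":0.9,"y":0,"z":0,"ax":0,"ay":0,"az":0,"grip":6},{"x":1.2,"y":0,"z":0,"ax":0,"ay":0,"az":0,"grip":6},{"x":1.5,"y":0,"z":0,"ax":0,"ay":0,"az":0,"grip":6},{"x":1.8,"y":0,"z":0,"ax":0,"ay":0,"az":0,"grip":6},{"x":2.1,"y":0,"z":0,"ax":0,"ay":0,"az":0,"grip":6},{"x":2.4,"y":0,"z":0,"ax":0,"ay":0,"az":0,"grip":6}]}}

```text
t: 7.55
position: [607.6, 105.8, 4.3]
ee_rot: [3.071, 0.662, -0.0]
force: [-1.9, -1.7, 1.5]
grip_width: 60.1
gripper_force: 0.8
```

Emit:
{"op": "apply_moves", "data": {"motion": [{"x":0.05,"y":0,"z":0,"ax":0,"ay":0,"az":0,"grip":6},{"x":0.1,"y":0,"z":0,"ax":0,"ay":0,"az":0,"grip":6},{"x":0.15,"y":0,"z":0,"ax":0,"ay":0,"az":0,"grip":6},{"x":0.2,"y":0,"z":0,"ax":0,"ay":0,"az":0,"grip":6},{"x":0.25,"y":0,"z":0,"ax":0,"ay":0,"az":0,"grip":6},{"x":0.3,"y":0,"z":0,"ax":0,"ay":0,"az":0,"grip":6},{"x":0.3,"y":0,"z":0,"ax":0,"ay":0,"az":0,"grip":6},{"x":0.3,"y":0,"z":0,"ax":0,"ay":0,"az":0,"grip":6}]}}

```text
t: 8.35
position: [610.2, 107.0, 4.3]
ee_rot: [-3.071, -0.662, -0.0]
force: [-1.4, -0.9, -0.2]
grip_width: 59.9
gripper_force: 0.7
```

No wall contact yet, so I keep going in small steps.

Emit:
{"op": "apply_moves", "data": {"motion": [{"x":0.05,"y":0,"z":0,"ax":0,"ay":0,"az":0,"grip":6},{"x":0.1,"y":0,"z":0,"ax":0,"ay":0,"az":0,"grip":6},{"x":0.15,"y":0,"z":0,"ax":0,"ay":0,"az":0,"grip":6},{"x":0.2,"y":0,"z":0,"ax":0,"ay":0,"az":0,"grip":6},{"x":0.2,"y":0,"z":0,"ax":0,"ay":0,"az":0,"grip":6},{"x":0.2,"y":0,"z":0,"ax":0,"ay":0,"az":0,"grip":6},{"x":0.2,"y":0,"z":0,"ax":0,"ay":0,"az":0,"grip":6},{"x":0.2,"y":0,"z":0,"ax":0,"ay":0,"az":0,"grip":6}]}}

```text
t: 9.15
position: [612.0, 107.9, 4.3]
ee_rot: [-3.071, -0.662, -0.0]
force: [-1.0, -0.9, 0.1]
grip_width: 59.9
gripper_force: 0.6
```

```bash
python3 - <<'E'
from h import *
a=shot('wrist','w4')['image'];b=shot('scene','s4')['image']
cv2.imwrite('pics/m4.png',np.hstack([a[0:300,160:560],cv2.resize(b[170:245,340:440],(400,300),interpolation=cv2.INTER_CUBIC)]))
print(env.state()['position'],env.state()['force'])
E
```

```text
[612.07380041 107.83056011   4.3456687 ] [-1.14064263 -0.43870975  0.11075599]
```

View pics/m4.png

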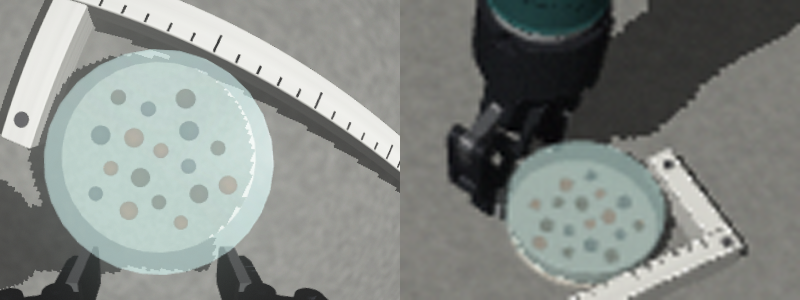

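The wrist crop shows the dish almost at the long arm (about 165,55) with a few mm still open to the short arm (about 45,130). I'll move toward +y with a little +x.

Emit:
{"op": "apply_moves", "data": {"motion": [{"x":0.05,"y":-0.02,"z":0,"ax":0,"ay":0,"az":0,"grip":6},{"x":0.1,"y":-0.04,"z":0,"ax":0,"ay":0,"az":0,"grip":6},{"x":0.14,"y":-0.06,"z":0,"ax":0,"ay":0,"az":0,"grip":6},{"x":0.18,"y":-0.08,"z":0,"ax":0,"ay":0,"az":0,"grip":6},{"x":0.2,"y":-0.1,"z":0,"ax":0,"ay":0,"az":0,"grip":6},{"x":0.2,"y":-0.1,"z":0,"ax":0,"ay":0,"az":0,"grip":6},{"x":0.2,"y":-0.1,"z":0,"ax":0,"ay":0,"az":0,"grip":6},{"x":0.2,"y":-0.1,"z":0,"ax":0,"ay":0,"az":0,"grip":6}]}}

```text
t: 10.05
position: [613.6, 109.5, 4.4]
ee_rot: [3.071, 0.662, 0.001]
force: [0.4, -1.1, 0.7]
grip_width: 60.1
gripper_force: 0.6
```

Emit:
{"op": "apply_moves", "data": {"motion": [{"x":0.03,"y":-0.03,"z":0,"ax":0,"ay":0,"az":0,"grip":6},{"x":0.06,"y":-0.06,"z":0,"ax":0,"ay":0,"az":0,"grip":6},{"x":0.09,"y":-0.09,"z":0,"ax":0,"ay":0,"az":0,"grip":6},{"x":0.12,"y":-0.12,"z":0,"ax":0,"ay":0,"az":0,"grip":6},{"x":0.12,"y":-0.12,"z":0,"ax":0,"ay":0,"az":0,"grip":6},{"x":0.12,"y":-0.12,"z":0,"ax":0,"ay":0,"az":0,"grip":6},{"x":0.12,"y":-0.12,"z":0,"ax":0,"ay":0,"az":0,"grip":6},{"x":0.12,"y":-0.12,"z":0,"ax":0,"ay":0,"az":0,"grip":6}]}}

```text
t: 10.85
position: [614.0, 111.1, 4.3]
ee_rot: [-3.071, -0.662, -0.0]
force: [-0.9, -1.7, 0.2]
grip_width: 59.9
gripper_force: 0.6
```

Emit:
{"op": "apply_moves", "data": {"motion": [{"x":0.05,"y":-0.02,"z":0,"ax":0,"ay":0,"az":0,"grip":6},{"x":0.1,"y":-0.04,"z":0,"ax":0,"ay":0,"az":0,"grip":6},{"x":0.14,"y":-0.06,"z":0,"ax":0,"ay":0,"az":0,"grip":6},{"x":0.18,"y":-0.08,"z":0,"ax":0,"ay":0,"az":0,"grip":6},{"x":0.18,"y":-0.08,"z":0,"ax":0,"ay":0,"az":0,"grip":6},{"x":0.18,"y":-0.08,"z":0,"ax":0,"ay":0,"az":0,"grip":6},{"x":0.18,"y":-0.08,"z":0,"ax":0,"ay":0,"az":0,"grip":6},{"x":0.18,"y":-0.08,"z":0,"ax":0,"ay":0,"az":0,"grip":6}]}}

```text
t: 11.65
position: [615.2, 112.5, 4.3]
ee_rot: [3.071, 0.662, -0.0]
force: [-1.5, -1.9, 1.3]
grip_width: 60.2
gripper_force: 1.3
```

```bash
python3 - <<'E'
from h import *
a=shot('wrist','w5')['image'];b=shot('scene','s5')['image']
cv2.imwrite('pics/m5.png',np.hstack([a[0:300,160:560],cv2.resize(b[170:245,340:440],(400,300),interpolation=cv2.INTER_CUBIC)]))
print(env.state()['position'],env.state()['force'])
E
```

```text
[615.14783513 112.50052799   4.27858402] [-1.69747926 -2.20507327  0.97124187]
```

View pics/m5.png

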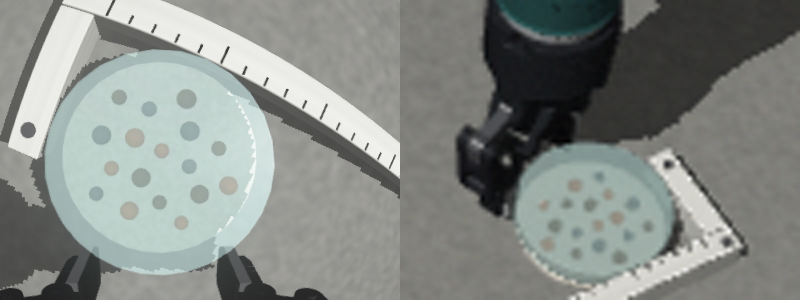

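The dish edge now meets the long arm's edge near (200,60) and the short arm near (50,140). I'm pressing on to confirm contact by force.

Emit:
{"op": "apply_moves", "data": {"motion": [{"x":0.04,"y":-0.02,"z":0,"ax":0,"ay":0,"az":0,"grip":6},{"x":0.08,"y":-0.04,"z":0,"ax":0,"ay":0,"az":0,"grip":6},{"x":0.12,"y":-0.06,"z":0,"ax":0,"ay":0,"az":0,"grip":6},{"x":0.16,"y":-0.08,"z":0,"ax":0,"ay":0,"az":0,"grip":6},{"x":0.16,"y":-0.08,"z":0,"ax":0,"ay":0,"az":0,"grip":6},{"x":0.16,"y":-0.08,"z":0,"ax":0,"ay":0,"az":0,"grip":6},{"x":0.16,"y":-0.08,"z":0,"ax":0,"ay":0,"az":0,"grip":6},{"x":0.16,"y":-0.08,"z":0,"ax":0,"ay":0,"az":0,"grip":6}]}}

```text
t: 12.55
position: [615.2, 112.9, 4.1]
ee_rot: [3.07, 0.661, -0.004]
force: [-3.6, -4.8, 3.1]
grip_width: 60.0
gripper_force: 3.2
```

Emit:
{"op": "apply_moves", "data": {"motion": [{"x":0.04,"y":-0.02,"z":0,"ax":0,"ay":0,"az":0,"grip":6},{"x":0.08,"y":-0.04,"z":0,"ax":0,"ay":0,"az":0,"grip":6},{"x":0.12,"y":-0.06,"z":0,"ax":0,"ay":0,"az":0,"grip":6},{"x":0.16,"y":-0.08,"z":0,"ax":0,"ay":0,"az":0,"grip":6},{"x":0.2,"y":-0.1,"z":0,"ax":0,"ay":0,"az":0,"grip":6},{"x":0.2,"y":-0.1,"z":0,"ax":0,"ay":0,"az":0,"grip":6},{"x":0.2,"y":-0.1,"z":0,"ax":0,"ay":0,"az":0,"grip":6},{"x":0.2,"y":-0.1,"z":0,"ax":0,"ay":0,"az":0,"grip":6}]}}

```text
t: 13.35
position: [615.3, 113.3, 4.0]
ee_rot: [3.068, 0.658, -0.009]
force: [-7.1, -8.5, 6.0]
grip_width: 59.9
gripper_force: 5.2
```

Both force components rise while the motion stalls (0.1 mm in x, 0.4 mm in y for a further 2 mm commanded), so the dish is against both arms. I'm backing off along tool -x, then up.

Emit:
{"op": "apply_moves", "data": {"motion": [{"x":-0.2,"y":0.1,"z":0,"ax":0,"ay":0,"az":0,"grip":6},{"x":-0.5,"y":0.18,"z":0,"ax":0,"ay":0,"az":0,"grip":6},{"x":-1.0,"y":0.18,"z":0,"ax":0,"ay":0,"az":0,"grip":6},{"x":-2.0,"y":0.18,"z":0,"ax":0,"ay":0,"az":0,"grip":6},{"x":-3.5,"y":0.18,"z":0,"ax":0,"ay":0,"az":0,"grip":6},{"x":-5,"y":0.18,"z":0,"ax":0,"ay":0,"az":0,"grip":6},{"x":-6,"y":0.18,"z":-1,"ax":0,"ay":0,"az":0,"grip":6},{"x":-6,"y":0.18,"z":-3,"ax":0,"ay":0,"az":0,"grip":6}]}}

```text
t: 14.15
position: [560.0, 89.0, 33.2]
ee_rot: [-3.07, -0.662, 0.009]
force: [0.6, 0.9, 0.3]
grip_width: 59.8
gripper_force: 0.0
```

Emit:
{"op": "apply_moves", "data": {"motion": [{"x":-1,"y":0,"z":-3,"ax":0,"ay":0,"az":0,"grip":6},{"x":-3,"y":0,"z":-6,"ax":0,"ay":0,"az":0,"grip":6},{"x":-6,"y":0,"z":-9,"ax":0,"ay":0,"az":0,"grip":6},{"x":-9,"y":0,"z":-12,"ax":0,"ay":0,"az":0,"grip":6},{"x":-12,"y":0,"z":-15,"ax":0,"ay":0,"az":0,"grip":6},{"x":-14,"y":0,"z":-18,"ax":0,"ay":0,"az":0,"grip":6},{"x":-15,"y":0,"z":-19,"ax":0,"ay":0,"az":0,"grip":6},{"x":-15,"y":0,"z":-19,"ax":0,"ay":0,"az":0,"grip":6}]}}

```text
t: 14.95
position: [427.8, 27.3, 226.4]
ee_rot: [3.07, 0.661, 0.008]
force: [0.1, -0.0, -0.6]
grip_width: 60.1
gripper_force: 0.0
```

```bash
python3 - <<'E'
from h import *
a=shot('top','t6')['image'];b=shot('scene','s6')['image']
cv2.imwrite('pics/m6.png',np.hstack([cv2.resize(a[135:235,225:325],(400,400),interpolation=cv2.INTER_CUBIC),cv2.resize(b[160:260,340:440],(400,400),interpolation=cv2.INTER_CUBIC)]))
print(env.state()['position'])
E
```

```text
[427.46398565  27.69441964 223.78399585]
```

View pics/m6.png

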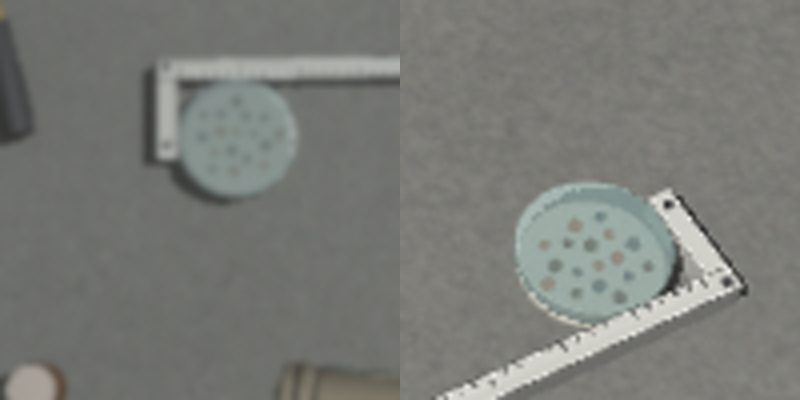

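The top view shows the dish at about (238,138), against both arms of the square, and the hand is clear. I'm handing in.

```bash
python3 -c "
from cell import env
print(env.finish_job())"
```

```text
the job is handed in; nothing more can be done
None
```

The large dish was slid, without lifting, into the inside corner of the square, and force and camera both show it against both arms; the hand is clear, the hand touched nothing else that I saw, and the job is handed in (it returned no verdict).

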